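Twist the trap canister home and clamp it with the bar

ROBOT

A 6-joint arm with a two-finger parallel gripper is mounted at the origin on a cart in front of the work surface, level with it; the furniture and walls round the work are solid. World frame = base frame: x ahead of the robot, y to its left, z up, the work surface at z = 0. Lengths are in m, angles in degrees, forces in N, time in s.
With the tool pointing down it reaches from about 0.3 to 0.85 m from the base axis. Payload 5.4 kg.
Tool frame: the origin (TCP) lies on the centre line of the jaws, within the pads' length; the fingertips stand 17 mm ahead of it and the grasp point (between the pads) lies 2 mm behind it; z points along the fingers, y is the direction in which the jaws open and shut (so a half turn about z gives the same grasp; the last joint's range is limited). The gripper opens to 85 mm and grips with 20 to 120 N. Pads are 22 mm wide; open, the fingers measure 114 mm over their backs; the gripper's body (76 mm by 85 mm) begins 54 mm behind the grasp point. The pads swing forward as they close: fully open they stand 13 mm farther back than shut.
Start: joints at [-82.225, 9.076, 91.501, -0, 79.423, -12.038], TCP at [0.195, -0.541, 0.218] pointing down, gripper open.
Joint ranges: [-166.64, 166.64], [-54.1, 131.32], [10.49, 154.53], [-73.88, 253.88], [9.74, 151.15], [-171.62, 171.62]. Speed limits (degrees/s): [147.25, 147.25, 180, 180, 180, 180].

INTERFACE

Orientations are given as [roll, pitch, yaw] about the fixed x, y, z axes, in that order (R = Rz(yaw) Ry(pitch) Rx(roll)).
In Python, from plant import * gives the robot as it stands. The module is installed in compiled form; this text tells all that it offers.
- The arm moves only by the tool step_arm, never from a script. Its argument "deltas" is a list of rows, each a list of 5 numbers: the shift along the world's x, y, z in mm, then the turn about the world's z in degrees, then the closure, from -1 (fully open) to 1 (shut). In form: [[x, y, z, roll, gripper], ...]. A call has exactly 5 rows; each row is the pose to reach, as a shift and turn from the pose commanded when the call began; what a row does not reach only later rows make up. A row lasts 1/8 s, in which the tool goes at most 62.5 mm and 10.7 degrees, less where a joint would pass 70% of its speed; a pose out of reach is approached as far as the arm can. A call with a gripper value outside its range is refused whole. The fingers move at their own pace and stop on an object; "grip_force" is the grip in N (left out, the last holds). Time passes only in rows, so rows that repeat a pose let the fingers close, or fill a call up. It gives the time, the measured TCP pose, the force and the opening at its end, in the units of the state.
- state(): the state, without advancing time (a new reading comes with each control period).
- get_image(name): name is "side" or "top" or "wrist"; returns the picture (420x560x3 uint8, blue, green, red); there is no depth.
- get_calibration(name): a dict with "intrinsics" (3x3 intrinsics, pixels), "R" (3x3) and "t" (3): a world point X has camera coordinates R X + t. Camera axes: x right, y down, z forward; pixel columns grow to the right and rows downward; lengths in m; the calibration is good to about 2 mm. A picture is of the moment at which its call begins: read the wrist's pose just before it. get_calibration takes no time and is no camera call; for the wrist camera it gives the pose at the moment of the call.
- job_done(): hands the job in, once; it reports no verdict.
The state is a dict: "t": time; "q": joint angles; "joint_velocities": joint speeds; "joint_torque": joint torques, N m; "ee_pos": TCP position; "tcp_rot": TCP orientation; "contact_force": force on the tool from outside, world axes, zero at the start; "wrist_torque": the same for the moment, N m; "finger_gap": opening from 0.0 (shut) to 1.0 (fully open).
Only numpy, scipy, OpenCV 4.12 (cv2) and the standard library are available. Lean on these libraries where they do the work, as an engineer would, in place of code of your own. Each camera call takes 0.05 s, during which the arm holds its last target. There are 200 camera calls.

TASK

Put the oil-trap canister into the station's socket and press it down while twisting it clockwise until it bottoms out. Then pick up the loose extension bar and use it to push the hold-down lever over its dead point, so that it snaps down on top of the canister; only the bar may touch the lever, not the gripper or the arm. Finally lay the bar flat on the bench again. Leave the other things undisturbed.

Things in the scene. Friction and masses are not known exactly. Their poses are not given: they have to be found in the camera images.
- trap_center (a point): Centre, half-way up, of the trap canister: closed steel vessel standing loose on the bench right or left of the station, 48 mm diameter, 100 mm tall, about 0.35 kg; grasp it across the knurled top 40 mm. z up along its axis, x along its cross pin.
- pin_mid (a point): Middle of the canister's cross pin, 23 mm below its centre, 27 mm above its foot, on its axis. The pin lies along x, 8 mm diameter, 64 mm over its two ends, which are alike: a half turn makes no difference. The foot is bevelled over 5 mm.
- station: Trap station, fixed to the bench; origin under the socket's axis, at bench height; z up. Grey base 10 mm thick, 110 mm along x; along y from 65 mm on the -y side to 155 mm on the +y side. It carries a round bayonet socket (82 mm outside) and, on the +y side, the hold-down lever.
- socket_mouth (a point): Middle of the socket's mouth, level with its rim, 60 mm above the bench; axes as the station's. Opening 51 mm, with a notch for the pin at +x and at -x: the pin passes when it is within 14 degrees of the x axis. Below the rim it lands on a shelf; the foot is then about 9 mm above the floor (pin middle 14 mm below this point). Only twisting takes it lower.
- seat (a point): Middle of the socket's floor, 10 mm above the bench. From the shelf turn CLOCKWISE seen from above: the pin follows a cam, level for 8 degrees, then falling 9 mm until about 66; stop at about 75 degrees. Sprung pads grip the canister, so press with about 10 to 20 N as it turns. Fully home the foot is on the floor, the canister's centre 50 mm and its top 100 mm above this point.
- lever_pivot (a point): Pivot of the hold-down lever, 105 mm from the socket's axis on the station's +y side, 124 mm above the bench, between two cheeks that rise 13 mm above it (44 mm over both, 26 mm along y). Axes as the station's; the lever turns about x. A spring strut and its post stand on the +x side of the cheeks, out to 46 mm from the middle plane.
- lever_foot (a point): On the lever's middle line, 105 mm from the pivot, at its rubber foot, which comes down on the middle of the canister's top. The lever is a flat steel bar 24 mm wide, 10 mm thick; its end is 130 mm from the pivot.
- lever (a joint): Lever angle, rad. 0: open, leaning back 25 degrees from upright, to the station's +y. Grows as it goes over towards the socket (-y): upright 0.44, about 2.0 (level) on a canister fully home, stop 2.1. A spring drives it back to 0 before the dead point at 1.0 and down after it. A level push of about 6 N, 75 mm above the pivot, moves it.
- bar_center (a point): Centre and centre of mass of the loose extension bar, lying on the bench (this point 13 mm above it): steel rod 14x14 mm square with a 26x26 mm head at each end, 200 mm over the ends, 0.25 kg; x along its length, ends alike, z up. The rod is free to grasp 75 mm either way.
- oil_bottle_mid (a point): Bystander, to be left alone: bottle of oil, 65 mm diameter, 170 mm tall; the point is half-way up on its axis.
- ptfe_tape_mid (a point): Bystander, to be left alone: roll of thread tape, 52 mm diameter, 14 mm high; the point is half-way up on its axis.
- pipe_adapter_mid (a point): Bystander, to be left alone: threaded metal pipe adapter, 27x31x29 mm; the point is half-way up on its axis.
- blank_plug_mid (a point): Bystander, to be left alone: knurled metal plug, 20 mm diameter, 22 mm high; the point is half-way up on its axis.
- disc_weight_mid (a point): Bystander, to be left alone: flat slotted steel weight, 73 mm diameter, 11 mm high; the point is half-way up on its axis.
- hex_keys_mid (a point): Bystander, to be left alone: folding set of hex keys, 30x92x20 mm; the point is half-way up on its axis.
Mind the look-alikes: they are no part of the job. There is more than one size of the part that bears trap_center; the job needs the middle-sized.

How it is judged (in metres and radians):
On the way, in this order (a step that is already met when the one before it is completed fails the run):
1. the canister is fully home in the socket (z of trap_center in the frame of seat between 0.046 and 0.052 m and horizontal distance between trap_center and seat below 0.005 m and angle between trap_center's own z axis and vertical below 0.08 rad), for 0.2 s.
2. the lever has snapped down on the canister (value of joint lever above 1.92 rad), for 0.2 s.
At the end, for the whole second after the job is handed in: The canister stands upright in the socket within 2 mm of fully home, the lever lies on its top (joint above 1.92 rad), and the bar lies at rest flat on the bench (centre below 20 mm, level within 2 degrees) (all of step 1 and value of joint lever above 1.92 rad and height (world z) of bar_center below 0.02 m and linear speed of each of press_bar, trap below 0.02 m/s and angle between bar_center's own x axis and vertical between 1.535 and 1.607 rad); the robot touches nothing.
It fails at once if the gripper or the arm touches the lever (contact force between any of the fingers, the arm and lever above 0.5 N).
It fails at once if a bystander is pushed away by more than 30 mm (distance of any of oil_bottle_mid, ptfe_tape_mid, pipe_adapter_mid, blank_plug_mid, disc_weight_mid, hex_keys_mid from where it was at the start of the episode above 0.03 m).
It also fails if it takes over 72 s, if anything falls off the work surface, if the arm or the gripper's body presses on something with over 40 N, if the wrist force passes 120 N, or if a joint passes its speed limit or range.

## Working session

There is one attempt and no reset: what is moved stays moved. The work goes in short steps, Python scripts to look and compute and a tool call to move; the robot and the scene stay as the last step left them, time stands still between calls to the robot, and variables do not carry over. Pictures are saved under pics/ and viewed, about 8 in all and at most 12, crops included, and the job is handed in when it is done.

Besides the shell and the picture viewer there is one more tool, called after ">>>" by a JSON object that holds its "fn" and its "kwargs", one argument or row to a line. step_arm: Moves the arm, as the interface text tells. Its arguments: {"type":"object","properties":{"deltas":{"type":"array","items":{"type":"array","items":{"type":"number"}}},"grip_force":{"type":"number"}},"required":["deltas"]}

```bash
mkdir -p pics; python3 - <<'E'
from plant import *
import cv2,numpy as np
print(state())
for n in("top","side"):
    im=get_image(n);cv2.imwrite(f"pics/{n}0.png",im);c=get_calibration(n)
    print(n,c, -c["R"].T@c["t"])
E
```

```text
{'t': 0.0, 'q': array([-8.22266175e+01,  9.11293277e+00,  9.15725543e+01,  2.35784841e-03,
        7.94230416e+01, -1.20377689e+01]), 'joint_velocities': array([ 0.00429582,  0.0275614 , -0.01706965,  0.0701468 ,  0.03816509,
        0.02070517]), 'joint_torque': array([-2.99054054e-04, -3.96006632e+01, -3.31427550e+01, -2.47759126e-04,
        8.32356774e-03,  7.08591159e-06]), 'ee_pos': array([ 0.19478645, -0.54033822,  0.21661082]), 'tcp_rot': array([-1.79894341e+02, -2.49003663e-02,  1.98106935e+01]), 'contact_force': array([ 1.74692678,  0.43165867, -0.29027394]), 'wrist_torque': array([ 0.00225043, -0.03362463,  0.00087053]), 'finger_gap': 0.9978408092646306}
top {'intrinsics': array([[401.44555638,   0.        , 281.70830425],
       [  0.        , 401.44555638, 212.66590153],
       [  0.        ,   0.        ,   1.        ]]), 'R': array([[-0.0280047 , -0.99951737,  0.01344462],
       [-0.99470216,  0.02653388, -0.09931549],
       [ 0.09891082, -0.01615469, -0.99496516]]), 't': array([-0.04199711,  0.55839412,  1.60181883])} [ 0.39582251 -0.03091632  1.64977576]
side {'intrinsics': array([[391.45780819,   0.        , 274.45757258],
       [  0.        , 391.45780819, 211.36556331],
       [  0.        ,   0.        ,   1.        ]]), 'R': array([[-0.91282155, -0.40804266,  0.0160626 ],
       [-0.27217495,  0.57860963, -0.76885089],
       [ 0.30442999, -0.7061955 , -0.63922633]]), 't': array([0.48715334, 0.28555892, 1.0741054 ])} [0.19541616 0.7920806  0.89832373]
```

View pics/top0.png

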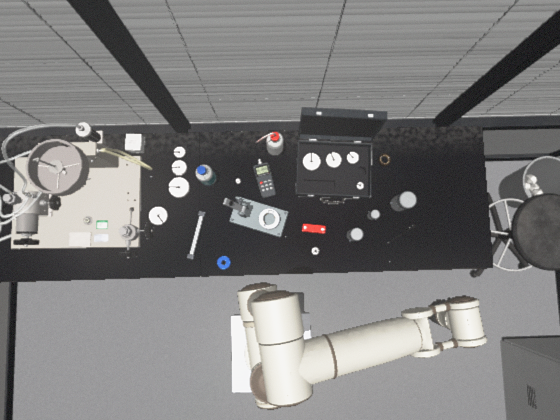

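View pics/side0.png

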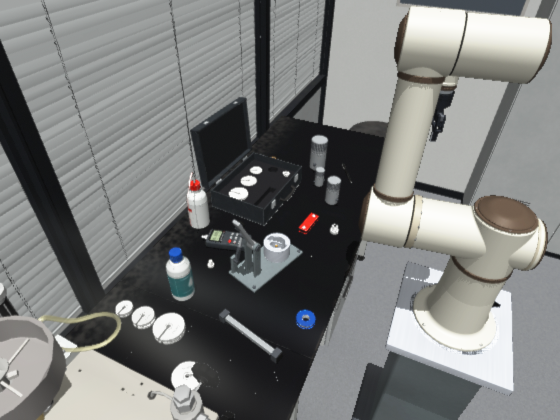

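Canister candidates (top image): (403,200) big, (375,214) small, (355,235) middle-looking. The station's socket is at (269,218), the bar runs (201,212)–(191,258), and the lever leans at about (240,205). Next I enlarge these in one composite.

```bash
cat > h.py <<'E'
import numpy as np,cv2
from plant import *
def ray(n,u,v,z,c=None):
    c=c or get_calibration(n);K,R,t=c["intrinsics"],c["R"],np.array(c["t"])
    d=R.T@np.linalg.inv(K)@[u,v,1];o=-R.T@t
    return o+d*(z-o[2])/d[2]
def proj(n,X,c=None):
    c=c or get_calibration(n);p=c["intrinsics"]@(c["R"]@np.array(X,float)+c["t"]);return p[:2]/p[2]
def crop(im,x0,y0,x1,y1,s): return cv2.resize(im[y0:y1,x0:x1],None,fx=s,fy=s,interpolation=cv2.INTER_CUBIC)
E
python3 - <<'E'
from h import *
t=cv2.imread("pics/top0.png");s=cv2.imread("pics/side0.png")
a=np.hstack([crop(t,220,190,300,240,5),crop(t,340,185,420,245,5)[:250]])
b=np.hstack([crop(s,220,210,310,290,4.444)[:350],crop(s,300,130,350,210,5)[:350],np.zeros((350,150,3),np.uint8)])
cv2.imwrite("pics/c1.png",np.vstack([a,b[:,:800]]))
for n,u,v,z in[("top",355,235,.1),("top",375,214,.1),("top",403,200,.1),("top",269,218,.06),("top",201,212,.013),("top",191,258,.013),("side",333,181,.1),("side",333,201,0),("side",277,242,.06),("side",223,314,.013),("side",279,352,.013)]:print(n,u,v,ray(n,u,v,z).round(3))
E
```

```text
top 355 235 [ 0.456 -0.337  0.1  ]
top 375 214 [ 0.535 -0.419  0.1  ]
top 403 200 [ 0.587 -0.531  0.1  ]
top 269 218 [ 0.534 -0.006  0.06 ]
top 201 212 [0.57  0.272 0.013]
top 191 258 [0.384 0.314 0.013]
side 333 181 [ 0.457 -0.331  0.1  ]
side 333 201 [ 0.451 -0.348  0.   ]
side 277 242 [ 0.528 -0.003  0.06 ]
side 223 314 [0.566 0.266 0.013]
side 279 352 [0.385 0.305 0.013]
```

View pics/c1.png

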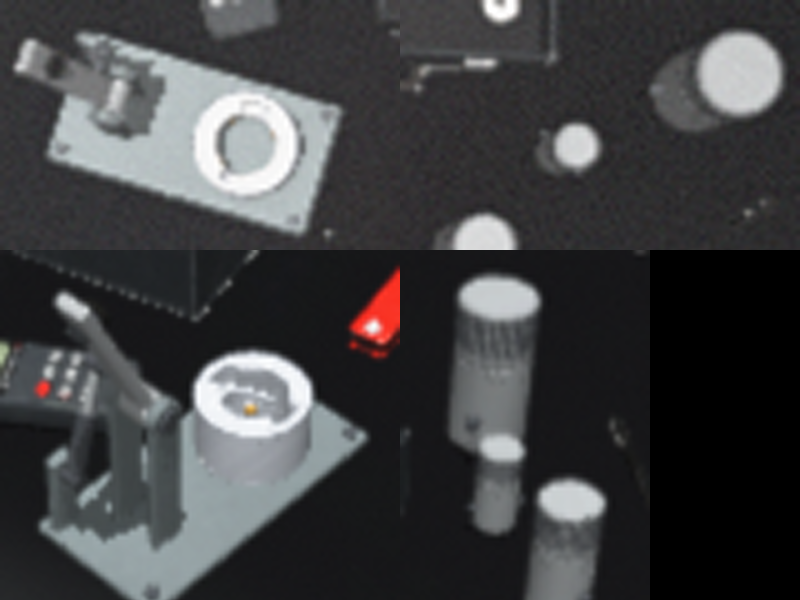

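The middle-sized canister is at top (355,235), with a 12 px ≈ 47 mm wide top and both cameras agreeing on (0.456,-0.335). The others measure about 33 % larger and smaller. The station's yaw is about -17°. I go above the canister for a wrist look.

>>> {"fn": "step_arm", "kwargs": {
  "deltas": [
    [50,40,20,0,-1],
    [100,80,40,0,-1],
    [150,115,60,0,-1],
    [185,145,80,0,-1],
    [185,145,80,0,-1]
  ]
}}

```text
t: 0.72
ee_pos: [0.3829, -0.3942, 0.2997]
tcp_rot: [179.8, -0.1, 20.1]
contact_force: [0.0, -0.2, -1.4]
finger_gap: 0.997
```

```bash
python3 - <<'E'
from h import *
s=state();print(s["t"],s["ee_pos"],s["tcp_rot"],s["contact_force"])
c=get_calibration("wrist");im=get_image("wrist");cv2.imwrite("pics/w1.png",im)
print(c["intrinsics"],c["R"].T@-c["t"],c["R"])
print(proj("wrist",[.456,-.336,.1],c))
E
```

```text
0.725 [ 0.38286276 -0.39422217  0.29971622] [ 1.79802048e+02 -8.57917586e-02  2.01363636e+01] [ 0.01849925 -0.16295253 -1.39058839]
[[313.87095156   0.         285.20887413]
 [  0.         313.87095156 211.96345214]
 [  0.           0.           1.        ]] [ 0.45396538 -0.36815201  0.45664945] [[ 0.34380524 -0.93903344  0.00376083]
 [-0.89795733 -0.32758924  0.2938672 ]
 [-0.27471912 -0.10441015 -0.95583886]]
[256.49004787 102.83230739]
```

View pics/w1.png

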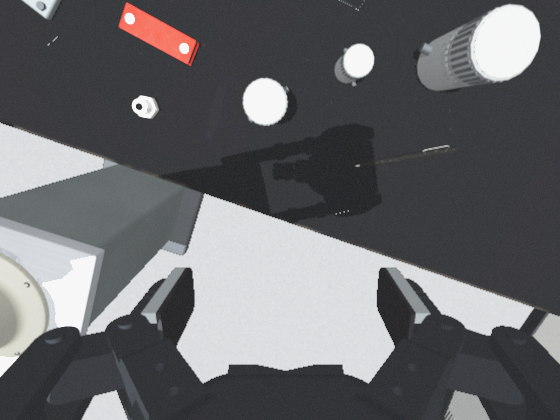

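Top of canister at (266,102) px (predicted 256,103). The pin isn't visible from straight above, so I enlarge the side view for the pin.

```bash
python3 - <<'E'
from h import *
s=cv2.imread("pics/side0.png");w=cv2.imread("pics/w1.png")
a=crop(s,313,168,353,213,11)
b=crop(w,230,70,300,140,6)
b=cv2.copyMakeBorder(b,0,a.shape[0]-b.shape[0],0,0,0)if a.shape[0]>b.shape[0] else b[:a.shape[0]]
g=np.hstack([a,b]);g=(255*(g/255.)**.6).astype(np.uint8);cv2.imwrite("pics/c2.png",g[:, :800])
s=state();c=get_calibration("wrist");print(s["t"])
print(ray("wrist",266,102,.1,c))
E
```

```text
0.775
[ 0.45812646 -0.34628716  0.1       ]
```

View pics/c2.png

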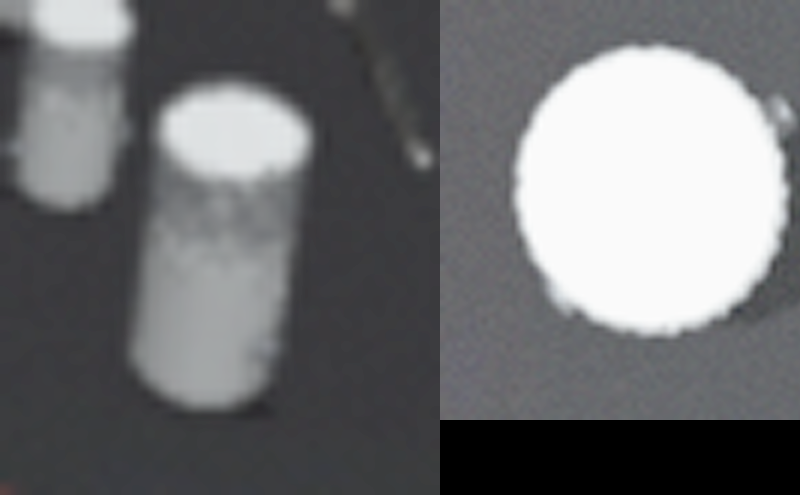

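The wrist crop shows the pin ends at wrist px (288,88) and (250,120). I measure precisely by thresholding the bright top in all three cameras.

```bash
cat >> h.py <<'E'
def blob(im,u,v,thr=200,r=40):
    m=(im.min(2)>thr).astype(np.uint8);n,l,st,ce=cv2.connectedComponentsWithStats(m)
    k=l[int(v),int(u)];return ce[k],st[k]
E
python3 - <<'E'
from h import *
c=get_calibration("wrist");im=get_image("wrist");cv2.imwrite("pics/w2.png",im);print(state()["ee_pos"],c["R"].T@-c["t"])
for n,u,v,th,i,cc in[("wrist",266,102,225,im,c),("top",355,235,150,cv2.imread("pics/top0.png"),None),("side",333,181,170,cv2.imread("pics/side0.png"),None)]:
    ce,st=blob(i,u,v,th);print(n,ce,st,ray(n,*ce,.1,cc))
    if n=="wrist": C=ray(n,*ce,.1,cc)
for p in[(288,88),(250,120)]:
    X=ray("wrist",*p,.027,c);d=X-C;print(X,np.hypot(*d[:2]),np.degrees(np.arctan2(d[1],d[0])))
a,b=ray("wrist",288,88,.027,c),ray("wrist",250,120,.027,c);print(np.degrees(np.arctan2(*(a-b)[1::-1])),np.hypot(*(a-b)[:2]))
E
```

```text
[ 0.37982091 -0.39576424  0.29716143] [ 0.4525263  -0.36950339  0.45501024]
wrist [264.11914062  98.63736979] [ 243   76   43   46 1536] [ 0.46064139 -0.34330713  0.1       ]
top [356.40350877 233.63157895] [351 228  12  12 114] [ 0.4606801  -0.34275835  0.1       ]
side [333.71641791 179.89552239] [328 177  12   7  67] [ 0.4566174  -0.33876397  0.1       ]
[ 0.4847494  -0.36235146  0.027     ] 0.03072267482823677 -38.30727592302755
[ 0.43108171 -0.32905978  0.027     ] 0.03281405234316613 154.26659325414235
-31.81256669427626 0.06315502955352803
```

Top and wrist agree to 1 mm: canister centre (0.4606,-0.343), pin span 63 mm, pin along -32°. I go down over it and grip.

>>> {"fn": "step_arm", "kwargs": {
  "deltas": [
    [40,26,-30,0,-1],
    [80.5,53,-60,0,-1],
    [80.5,53,-120,0,-1],
    [80.5,53,-175,0,-1],
    [80.5,53,-216,0,-1]
  ],
  "grip_force": 100
}}

```text
t: 1.45
ee_pos: [0.4576, -0.3425, 0.0774]
tcp_rot: [-179.7, 0.1, 19.7]
contact_force: [-0.5, -0.1, -0.1]
finger_gap: 1.002
```

>>> {"fn": "step_arm", "kwargs": {
  "deltas": [
    [0,0,0,0,-1],
    [0,0,0,0,1],
    [0,0,0,0,1],
    [0,0,0,0,1],
    [0,0,0,0,1]
  ]
}}

```text
t: 2.08
ee_pos: [0.4648, -0.346, 0.091]
tcp_rot: [179.4, -0.3, 19.8]
contact_force: [-3.2, 7.4, 39.3]
finger_gap: 0.143
```

```bash
python3 - <<'E'
from h import *
print(state())
w=cv2.imread("pics/w2.png")
t=cv2.imread("pics/top0.png")
cv2.imwrite("pics/c3.png",crop(t,215,185,305,245,8))
E
```

```text
{'t': 2.075, 'q': array([-48.67239889,  16.56239187,  97.80054883,   0.12991349,
        64.99069894,  21.4437173 ]), 'joint_velocities': array([ 0.0764242 , -0.84773626, -1.60519737, -0.69531444, -2.65394682,
       -0.03629369]), 'joint_torque': array([-2.80542880e+00, -1.98380738e+01, -1.57077223e+01, -8.87639746e-01,
       -2.54579946e+00, -9.87388194e-03]), 'ee_pos': array([ 0.46476124, -0.34595332,  0.09103811]), 'tcp_rot': array([179.44169436,  -0.34642988,  19.83131282]), 'contact_force': array([-3.17597714,  7.36234458, 39.2976479 ]), 'wrist_torque': array([1.45853996, 0.6190635 , 0.00451453]), 'finger_gap': 0.14265002398721696}
```

View pics/c3.png

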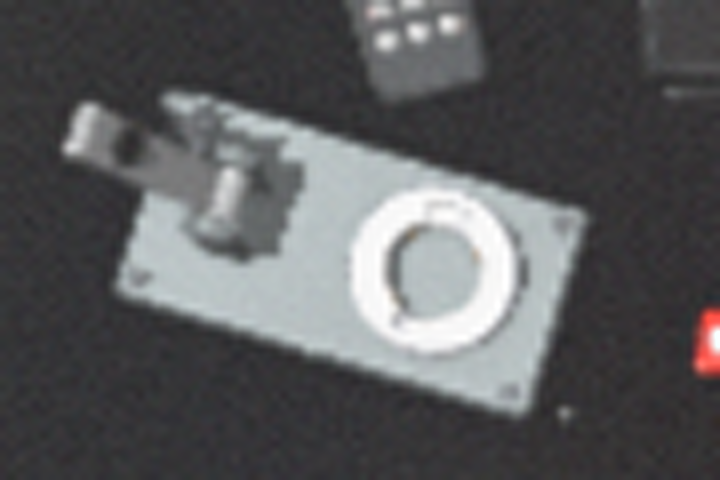

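Gap 0.14 (12 mm) and 39 N up means no grasp of a 48 mm canister. I look before doing anything else.

```bash
python3 - <<'E'
from h import *
w=get_image("wrist");s=get_image("side");t=get_image("top")
for n,i in(("w3",w),("s3",s),("t3",t)):cv2.imwrite(f"pics/{n}.png",i)
a=crop(w,100,60,460,420,300/360.)
cv2.imwrite("pics/c4.png",np.vstack([np.hstack([cv2.resize(w,(400,300)),crop(s,300,110,400,185+0,4)]),np.hstack([crop(s,290,140,390,215,4),crop(t,320,190,420,265,4)])]))
E
```

```text
(no output)
```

View pics/c4.png

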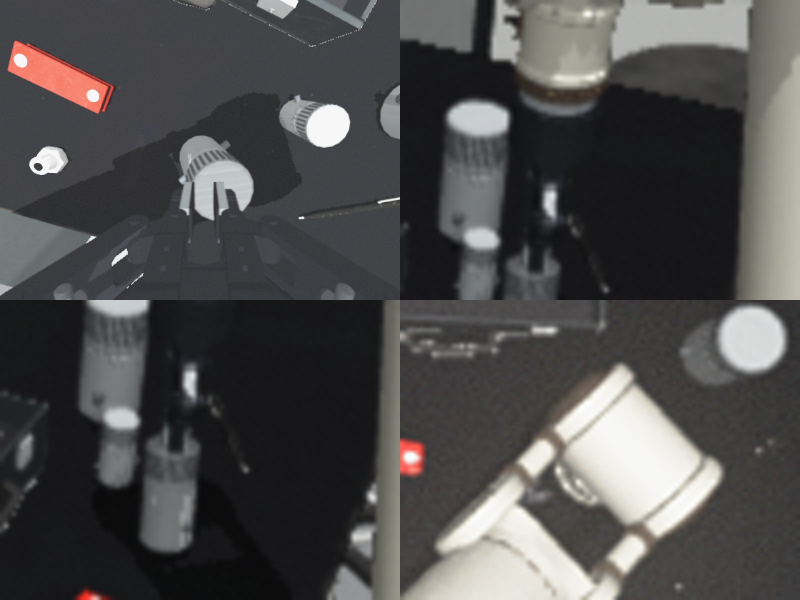

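The fingers appear to be on top of the canister. I check its actual height by triangulating the top face, and compare sizes of all three.

```bash
python3 - <<'E'
from h import *
from scipy.optimize import least_squares as ls
t=cv2.imread("pics/top0.png");s=cv2.imread("pics/side0.png")
def bl(i,u,v,f=.75):
    p=i[v-2:v+3,u-2:u+3].min(2).mean();return blob(i,u,v,p*f)
for (a,b) in [((356,234),(333,180)),((376,214),(320,170)),((404,200),(319,143))]:
    A=bl(t,*a);B=bl(s,*b,.85)
    f=lambda X:np.r_[proj("top",X)-A[0],proj("side",X)-B[0]]
    r=ls(f,[.5,-.35,.1]);print(A,B,r.x,r.fun)
# expected projections for 48x100
for z in(.1,.075,0):print(z,proj("side",[.4606,-.343,z]),proj("top",[.4606,-.343,z]))
st=state();print(st["t"],st["ee_pos"],st["finger_gap"],st["contact_force"])
w=cv2.imread("pics/w3.png");c=get_calibration("wrist")
T=np.array(st["ee_pos"]);
for nm,X in(("tip",T-[0,0,.017]),("top of can",[.4606,-.343,.1]),("base",[.4606,-.343,0]),("top at .075",[.4606,-.343,.075])):print(nm,proj("wrist",X,c)*400/560)
E
```

```text
(array([356.36111111, 233.63888889]), array([351, 228,  12,  12, 108], dtype=int32)) (array([333.71641791, 179.89552239]), array([328, 177,  12,   7,  67], dtype=int32)) [ 0.45918537 -0.34369509  0.09630552] [ 0.11181122  0.41653304 -0.39125596 -0.05022131]
(array([374.67924528, 213.64150943]), array([371, 210,   8,   8,  53], dtype=int32)) (array([319.70588235, 169.02941176]), array([316, 167,   8,   5,  34], dtype=int32)) [ 0.53754193 -0.42516537  0.07132753] [ 0.10952474  0.37057447 -0.36751559 -0.04931646]
(array([407.54228856, 199.19900498]), array([400, 192,  16,  16, 201], dtype=int32)) (array([319.37735849, 139.45283019]), array([312, 136,  16,   8, 106], dtype=int32)) [ 0.58437985 -0.54010694  0.12897466] [ 0.12905421  0.42527671 -0.45390458 -0.06167187]
0.1 [333.00151346 178.99686561] [356.46669921 233.65056781]
0.075 [332.22573642 184.70575332] [355.20300581 233.9513788 ]
0 [330.00054327 201.08079053] [351.64012763 234.79949032]
2.225 [ 0.46607457 -0.34841661  0.09223608] -0.0022382363763506904 [-1.7268593   3.31234221 33.46766459]
tip [202.70816209 176.82864316]
top of can [193.73548664 194.33746622]
base [195.92659313 153.89684312]
top at .075 [194.49071337 180.39846353]
```

The canister is the right size (top at 0.096 m, 48 mm diameter), but it has shifted. I back off straight up, then re-measure.

>>> {"fn": "step_arm", "kwargs": {
  "deltas": [
    [0,0,40,0,1],
    [0,0,80,0,1],
    [0,0,120,0,-1],
    [-40,-25,160,0,-1],
    [-80,-50,180,0,-1]
  ]
}}

```text
t: 2.85
ee_pos: [0.3805, -0.3945, 0.2662]
tcp_rot: [179.6, -0.1, 19.9]
contact_force: [-0.7, -1.6, 0.2]
finger_gap: 0.635
```

>>> {"fn": "step_arm", "kwargs": {
  "deltas": [
    [0,0,0,0,-1],
    [0,0,0,0,-1],
    [0,0,0,0,-1],
    [0,0,0,0,-1],
    [0,0,0,0,-1]
  ]
}}

```text
t: 3.48
ee_pos: [0.3807, -0.3925, 0.2612]
tcp_rot: [-180.0, 0.0, 19.9]
contact_force: [-0.3, -0.6, 0.4]
finger_gap: 1.003
```

```bash
python3 - <<'E'
from h import *
st=state();print(st)
c=get_calibration("wrist");w=get_image("wrist");s=get_image("side")
cv2.imwrite("pics/w4.png",w);cv2.imwrite("pics/s4.png",s)
print(proj("wrist",[.4606,-.343,.1],c),c["R"].T@-c["t"])
cv2.imwrite("pics/c5.png",np.hstack([crop(w,150,0,400,250,1.8),crop(s,305,150,365,230,5.6)[:450,:330]]))
E
```

```text
{'t': 3.475, 'q': array([-5.85411951e+01,  3.37227400e+00,  9.27468498e+01,  3.00308072e-03,
        8.39272162e+01,  1.15970478e+01]), 'joint_velocities': array([-0.25678492, -0.06688771, -0.12490767,  0.0299308 , -0.17552648,
       -0.04557502]), 'joint_torque': array([ 4.60426777e-02, -3.61820626e+01, -3.37689078e+01,  2.53774146e-03,
        5.08668018e-03,  1.16868385e-03]), 'ee_pos': array([ 0.3807047 , -0.39248162,  0.26117062]), 'tcp_rot': array([-1.79954006e+02,  6.39059345e-03,  1.98614407e+01]), 'contact_force': array([-0.33166948, -0.61399559,  0.44697909]), 'wrist_torque': array([ 0.05927956, -0.02205396, -0.01202674]), 'finger_gap': 1.002791013689899}
[264.32003598  97.40836562] [ 0.45241757 -0.36726785  0.41799123]Traceback (most recent call last):
  File "<stdin>", line 6, in <module>
    return _nx.concatenate(arrs, 1, dtype=dtype, casting=casting)
           ~~~~~~~~~~~~~~~^^^^^^^^^^^^^^^^^^^^^^^^^^^^^^^^^^^^^^^
ValueError: all the input array dimensions except for the concatenation axis must match exactly, but along dimension 0, the array at index 0 has size 450 and the array at index 1 has size 448
```

```bash
python3 - <<'E'
from h import *
w=cv2.imread("pics/w4.png");s=cv2.imread("pics/s4.png")
cv2.imwrite("pics/c5.png",np.hstack([crop(w,150,0,400,250,1.8),cv2.resize(s[150:230,305:365],(330,450),interpolation=cv2.INTER_CUBIC)]))
E
```

```text
(no output)
```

View pics/c5.png

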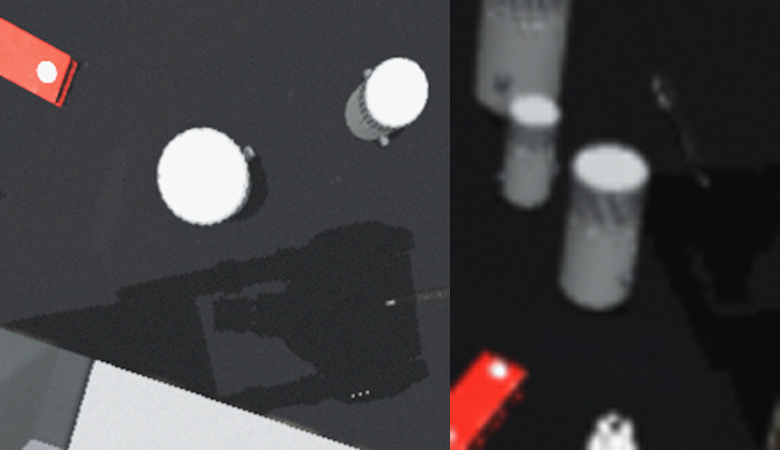

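The canister is upright and practically unmoved (wrist px (263,98), predicted (264,97)), so it tilted and slipped out during closing. I check finger geometry against the view (w4, open).

```bash
python3 - <<'E'
from h import *
from scipy.spatial.transform import Rotation as Ro
c=get_calibration("wrist");st=state();T=st["ee_pos"];R=Ro.from_euler("xyz",st["tcp_rot"],degrees=True).as_matrix()
for d in(-.02,0,.004,.017):
  print(d,[proj("wrist",T+R@[x,y,d],c).round() for y in(-.0425,.0425) for x in(-.011,.011)])
w=cv2.imread("pics/w4.png");s=cv2.imread("pics/side0.png");w3=cv2.imread("pics/w3.png")
ce,_=blob(w,263,98,225);print(ce,ray("wrist",*ce,.1,c))
cv2.imwrite("pics/c6.png",np.hstack([cv2.resize(w[220:370,140:440],(800,400))[:, :400],crop(w3,220,170,390,340,400/170.)]))
E
```

```text
-0.02 [array([199., 298.]), array([195., 257.]), array([369., 298.]), array([373., 257.])]
0 [array([208., 278.]), array([205., 241.]), array([360., 278.]), array([363., 241.])]
0.004 [array([210., 274.]), array([207., 239.]), array([359., 274.]), array([361., 238.])]
0.017 [array([215., 264.]), array([212., 230.]), array([354., 264.]), array([356., 230.])]
[261.89735614  97.12752722] [ 0.4599683  -0.34105357  0.1       ]
```

View pics/c6.png

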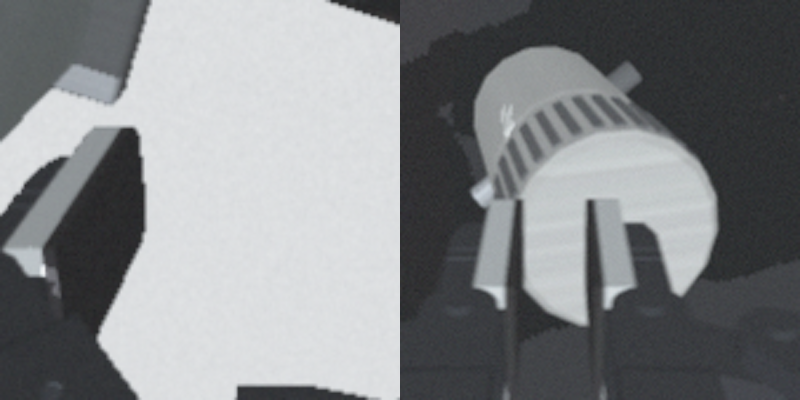

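Numbers from the image: the pads' front edge matches x=+11 mm exactly. The tips, however, lie about 28 mm *behind* the TCP when open and about 14 mm behind when nearly shut, not 17 mm ahead. This agrees with the contact: tips met the canister top (z≈0.10) at TCP z 0.092. I go by that measurement and grasp about 35 mm lower, watching the force.

>>> {"fn": "step_arm", "kwargs": {
  "deltas": [
    [40,25,-30,0,-1],
    [80,50.5,-80,0,-1],
    [80,50.5,-130,0,-1],
    [80,50.5,-170,0,-1],
    [80,50.5,-190,0,-1]
  ],
  "grip_force": 60
}}

```text
t: 4.2
ee_pos: [0.4593, -0.3407, 0.0685]
tcp_rot: [-179.8, 0.1, 19.8]
contact_force: [-0.3, -0.2, 0.7]
finger_gap: 0.999
```

>>> {"fn": "step_arm", "kwargs": {
  "deltas": [
    [0,0,-9,0,-1],
    [0,0,-18,0,-1],
    [0,0,-27,0,-1],
    [0,0,-27,0,-1],
    [0,0,-27,0,-1]
  ]
}}

```text
t: 4.82
ee_pos: [0.4606, -0.3428, 0.0451]
tcp_rot: [180.0, -0.0, 19.8]
contact_force: [-0.3, -0.2, -0.0]
finger_gap: 1.0
```

>>> {"fn": "step_arm", "kwargs": {
  "deltas": [
    [0,0,0,0,-0.5],
    [0,0,0,0,-0.2],
    [0,0,0,0,0],
    [0,0,0,0,0.2],
    [0,0,0,0,0.4]
  ]
}}

```text
t: 5.45
ee_pos: [0.4607, -0.3429, 0.0452]
tcp_rot: [179.9, -0.0, 19.8]
contact_force: [-0.4, 0.2, 4.3]
finger_gap: 0.546
```

Gap 0.546 → 46 mm: gripped. I tighten, lift, and measure the station meanwhile.

>>> {"fn": "step_arm", "kwargs": {
  "deltas": [
    [0,0,0,0,1],
    [0,0,0,0,1],
    [0,0,20,0,1],
    [0,0,70,0,1],
    [0,0,125,0,1]
  ],
  "grip_force": 110
}}

```text
t: 6.08
ee_pos: [0.4593, -0.3413, 0.1701]
tcp_rot: [-179.8, 0.1, 19.8]
contact_force: [0.6, -0.7, -2.2]
finger_gap: 0.539
```

```bash
python3 - <<'E'
from h import *
from scipy.optimize import least_squares as ls
st=state();print(st["ee_pos"],st["contact_force"],st["finger_gap"])
f8=lambda u,v:((u+.5)/8-.5+215,(v+.5)/8-.5+185)
C=[(165,90),(588,212),(525,415),(115,292)]; L=[(.055,.155),(.055,-.065),(-.055,-.065),(-.055,.155)]
t=cv2.imread("pics/top0.png")
# ring: white outer/inner via threshold
m=(t.min(2)>215).astype(np.uint8);n,l,s,ce=cv2.connectedComponentsWithStats(m)
k=[i for i in range(1,n) if abs(ce[i][0]-269)<5 and abs(ce[i][1]-218)<5]
print([(s[i],ce[i]) for i in k])
k=max(k,key=lambda i:s[i][4]);cn,_=cv2.findContours((l==k).astype(np.uint8),cv2.RETR_EXTERNAL,cv2.CHAIN_APPROX_NONE)
e=cv2.fitEllipse(cn[0]);print("ring",e)
P=[ray("top",*f8(*c),.01)[:2] for c in C];print(np.round(P,4))
def X(p,l,z):
    c,s_=np.cos(p[2]),np.sin(p[2]);return [p[0]+c*l[0]-s_*l[1],p[1]+s_*l[0]+c*l[1],z]
r=ls(lambda p:np.r_[np.concatenate([proj("top",X(p,a,.01))-f8(*b) for a,b in zip(L,C)]),2*(proj("top",X(p,(0,0),.06))-e[0])],[.535,-.008,-.3])
print(r.x[:2],np.degrees(r.x[2]),r.fun.round(2)); print("socket ray",ray("top",*e[0],.06))
E
```

```text
[ 0.45934486 -0.34127936  0.17008779] [ 0.63786669 -0.72659025 -2.24856878] 0.5386340593741828
[(array([259, 208,  20,  21, 199], dtype=int32), array([268.48743719, 218.1959799 ]))]
ring ((268.4447326660156, 218.26181030273438), (19.32154083251953, 19.600765228271484), 68.41989135742188)
[[ 0.6336  0.1319]
 [ 0.5648 -0.0838]
 [ 0.4615 -0.0486]
 [ 0.5301  0.1592]]
[ 0.53332734 -0.00330751] -17.806217715715306 [ 1.1   0.1  -0.45 -0.24 -0.05  0.11 -0.46  0.44 -0.06 -0.19]
socket ray [ 0.532936   -0.00342241  0.06      ]
```

Station: socket (0.533,-0.0034), yaw -17.8° (residuals <1.1 px). I move beside the socket for a wrist measurement of both the socket and the held pin.

>>> {"fn": "step_arm", "kwargs": {
  "deltas": [
    [-4,55,0,4,1],
    [-8,110,0,8,1],
    [-12,165,0,12,1],
    [-18,220,0,14,1],
    [-18,275,0,14,1]
  ]
}}

```text
t: 6.7
ee_pos: [0.4412, -0.0654, 0.1696]
tcp_rot: [-179.9, 0.0, 33.8]
contact_force: [1.4, 0.5, -3.1]
finger_gap: 0.543
```

>>> {"fn": "step_arm", "kwargs": {
  "deltas": [
    [0,0,0,0,1],
    [0,0,0,0,1],
    [0,0,0,0,1],
    [0,0,0,0,1],
    [0,0,0,0,1]
  ]
}}

```text
t: 7.32
ee_pos: [0.4423, -0.0681, 0.1696]
tcp_rot: [-180.0, 0.0, 33.7]
contact_force: [-0.8, 0.2, -3.8]
finger_gap: 0.541
```

```bash
python3 - <<'E'
from h import *
st=state();print(st["ee_pos"],st["tcp_rot"],st["contact_force"],st["finger_gap"])
c=get_calibration("wrist");w=get_image("wrist");cv2.imwrite("pics/w5.png",w)
print("socket pred",proj("wrist",[.533,-.0034,.06],c)); print("top cam:",proj("top",[.533,-.0034,.06]))
a=np.radians(-17.8)
for s in(1,-1):print("notch",proj("wrist",[.533+s*.0285*np.cos(a),-.0034+s*.0285*np.sin(a),.06],c),"pin pred",proj("wrist",np.array(st["ee_pos"])+[s*.032*np.cos(a),s*.032*np.sin(a),.027-.045],c))
E
```

```text
[ 0.44233874 -0.06805107  0.16955002] [-1.79988728e+02  7.79127679e-03  3.37461125e+01] [-0.77111808  0.19500261 -3.76920231] 0.5406142798200385
socket pred [279.90029248  67.156002  ]
top cam: [268.43869383 218.24591439]
notch [309.11269273  41.70575786] pin pred [326.8873313  215.01979302]
notch [251.9162012  91.5361265] pin pred [243.86387239 275.97640926]
```

View pics/w5.png

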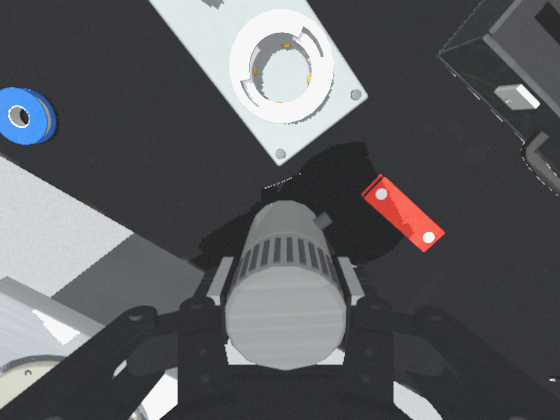

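Ring centre at about (281.5,66.5) px against the predicted (280,67); the notches are where predicted; the held pin's tip shows at (323,218). I compute the offsets.

```bash
python3 - <<'E'
from h import *
c=get_calibration("wrist");st=state();T=np.array(st["ee_pos"]);w=cv2.imread("pics/w5.png")
m=(w.min(2)>225).astype(np.uint8);m[140:]=0;n,l,s,ce=cv2.connectedComponentsWithStats(m);k=l[20,282] or l[110,270];cn,_=cv2.findContours((l==k).astype(np.uint8),0,1)
h=cv2.convexHull(cn[0]);e=cv2.fitEllipse(h);print(s[k],e,ray("wrist",*e[0],.06,c))
X=ray("wrist",323,218,.1515,c)-T;print("pin tip rel",X,np.hypot(*X[:2]),np.degrees(np.arctan2(X[1],X[0])))
print("top face pred",proj("wrist",T+[0,0,.055],c),"seen ~286,316")
R=.024;a=np.radians(33.7)
print("front foot edge",proj("wrist",T+[R*np.cos(a),R*np.sin(a),-.045],c),"knurl/top front edge",proj("wrist",T+[R*np.cos(a),R*np.sin(a),.055],c),"rear",proj("wrist",T-[R*np.cos(a),R*np.sin(a),-.055],c))
g=w[195:375,286].mean(1);print([(195+i,int(v)) for i,v in enumerate(g)][::4])
E
```

```text
[ 229    8  110  132 7178] ((284.6343994140625, 76.31659698486328), (112.91183471679688, 138.5490264892578), 165.9028778076172) [ 0.52956194 -0.00995176  0.06      ]
pin tip rel [ 0.02772278 -0.00895089 -0.01805437] 0.02913195660067926 -17.893784967715845
top face pred [283.46600227 323.16539677] seen ~286,316
front foot edge [284.22066435 196.77469297] knurl/top front edge [283.39570815 266.25613828] rear [283.52843237 373.70804197]
[(195, 38), (199, 38), (203, 128), (207, 126), (211, 126), (215, 128), (219, 124), (223, 124), (227, 126), (231, 128), (235, 121), (239, 111), (243, 114), (247, 112), (251, 112), (255, 115), (259, 112), (263, 124), (267, 159), (271, 158), (275, 163), (279, 163), (283, 169), (287, 166), (291, 160), (295, 163), (299, 161), (303, 164), (307, 166), (311, 165), (315, 168), (319, 163), (323, 162), (327, 169), (331, 161), (335, 163), (339, 163), (343, 167), (347, 165), (351, 163), (355, 169), (359, 162), (363, 164), (367, 170), (371, 45)]
```

Pin heading is -17.9° against the socket's -17.8°. Target TCP is about (0.5343,-0.004). I move over the socket and stop 15 mm above the rim.

>>> {"fn": "step_arm", "kwargs": {
  "deltas": [
    [31,21,0,0,1],
    [62,43,0,0,1],
    [92,64,0,0,1],
    [92,64,-25,0,1],
    [92,64,-50,0,1]
  ]
}}

```text
t: 8.0
ee_pos: [0.5349, -0.0033, 0.119]
tcp_rot: [180.0, -0.0, 33.8]
contact_force: [-0.3, 0.9, -2.9]
finger_gap: 0.538
```

>>> {"fn": "step_arm", "kwargs": {
  "deltas": [
    [0,0,0,0,1],
    [0,0,-8,0,1],
    [0,0,-16,0,1],
    [0,0,-22,0,1],
    [0,0,-28,0,1]
  ]
}}

```text
t: 8.62
ee_pos: [0.5344, -0.0035, 0.0914]
tcp_rot: [180.0, -0.0, 33.8]
contact_force: [-0.8, -1.4, -3.0]
finger_gap: 0.539
```

Foot is in the mouth without contact. Down to the shelf.

>>> {"fn": "step_arm", "kwargs": {
  "deltas": [
    [0,0,-7,0,1],
    [0,0,-14,0,1],
    [0,0,-20,0,1],
    [0,0,-25,0,1],
    [0,0,-28,0,1]
  ]
}}

```text
t: 9.25
ee_pos: [0.5344, -0.0034, 0.064]
tcp_rot: [-180.0, 0.0, 33.8]
contact_force: [-6.2, 1.3, 14.1]
finger_gap: 0.541
```

>>> {"fn": "step_arm", "kwargs": {
  "deltas": [
    [0,0,-1,0,1],
    [0,0,-2,0,1],
    [0,0,-3,0,1],
    [0,0,-3,0,1],
    [0,0,-3,0,1]
  ]
}}

```text
t: 9.88
ee_pos: [0.5346, -0.0033, 0.0639]
tcp_rot: [-180.0, 0.0, 33.8]
contact_force: [-12.0, 1.7, 21.6]
finger_gap: 0.54
```

On the shelf exactly (TCP 0.064, 22 N down). I twist clockwise while following the cam, easing x by 2 mm.

>>> {"fn": "step_arm", "kwargs": {
  "deltas": [
    [-1,0,0,-5,1],
    [-2,0,0,-10,1],
    [-2,0,-1,-15,1],
    [-2,0,-2,-20,1],
    [-2,0,-3,-25,1]
  ]
}}

```text
t: 10.5
ee_pos: [0.5344, -0.0034, 0.0616]
tcp_rot: [179.9, -0.2, 8.7]
contact_force: [-7.5, 2.7, 19.3]
finger_gap: 0.539
```

>>> {"fn": "step_arm", "kwargs": {
  "deltas": [
    [-1,0,-1,-5,1],
    [-1,0,-2,-10,1],
    [-1,0,-3,-15,1],
    [-1,0,-4,-20,1],
    [-1,0,-4.5,-25,1]
  ]
}}

```text
t: 11.12
ee_pos: [0.5342, -0.004, 0.0571]
tcp_rot: [180.0, -0.3, -16.3]
contact_force: [-4.8, 1.1, 15.3]
finger_gap: 0.54
```

>>> {"fn": "step_arm", "kwargs": {
  "deltas": [
    [0,0,-1,-5,1],
    [0,0,-2,-10,1],
    [0,0,-3,-15,1],
    [0,0,-3.5,-20,1],
    [0,0,-4,-24,1]
  ]
}}

```text
t: 11.75
ee_pos: [0.5342, -0.0044, 0.0552]
tcp_rot: [-180.0, -0.3, -40.2]
contact_force: [-16.2, 1.3, 37.7]
finger_gap: 0.54
```

>>> {"fn": "step_arm", "kwargs": {
  "deltas": [
    [0,0,0,0,1],
    [0,0,0,0,1],
    [0,0,0,0,1],
    [0,0,0,0,1],
    [0,0,0,0,1]
  ]
}}

```text
t: 12.38
ee_pos: [0.5341, -0.0044, 0.0552]
tcp_rot: [-179.9, -0.3, -40.1]
contact_force: [-13.9, 1.5, 32.9]
finger_gap: 0.542
```

Down 8.7 mm over 74°, with force rising to 33–38 N: bottomed. I ease the force, open, and rise.

>>> {"fn": "step_arm", "kwargs": {
  "deltas": [
    [0,0,3,0,1],
    [0,0,6,0,1],
    [0,0,6,0,-1],
    [0,0,6,0,-1],
    [0,0,6,0,-1]
  ]
}}

```text
t: 13.0
ee_pos: [0.5313, -0.0034, 0.055]
tcp_rot: [180.0, 0.0, -40.2]
contact_force: [-0.2, 0.2, -0.7]
finger_gap: 0.995
```

>>> {"fn": "step_arm", "kwargs": {
  "deltas": [
    [0,0,15,0,-1],
    [0,0,60,0,-1],
    [0,0,110,0,-1],
    [0,0,160,0,-1],
    [-20,0,200,0,-1]
  ]
}}

```text
t: 13.62
ee_pos: [0.5122, -0.0036, 0.2588]
tcp_rot: [-179.9, -0.2, -40.2]
contact_force: [0.2, -0.3, 0.4]
finger_gap: 1.003
```

```bash
python3 - <<'E'
from h import *
st=state();print(st["t"],st["ee_pos"],st["tcp_rot"],st["q"],st["contact_force"],st["finger_gap"])
c=get_calibration("wrist");w=get_image("wrist");s=get_image("side");t=get_image("top")
for n,i in(("w6",w),("s6",s),("t6",t)):cv2.imwrite(f"pics/{n}.png",i)
# canister top position
print("pred side top",proj("side",[.534,-.004,.11]),"wrist",proj("wrist",[.534,-.004,.11],c))
for n,i,cc in(("side",s,None),("wrist",w,c)):
    p=proj(n,[.534,-.004,.11],cc).astype(int)
    if 0<p[0]<560 and 0<p[1]<420:
        v=i[p[1],p[0]].min();ce,st_=blob(i,*p,v*.85);print(n,v,ce,st_,ray(n,*ce,.11,cc))
# bar ends from original top/side: bar mask
for n,roi in(("top",(185,205,208,265)),("side",(215,305,290,365))):
    i=cv2.imread(f"pics/{n}0.png");m=np.zeros(i.shape[:2],np.uint8);x0,y0,x1,y1=roi
    m[y0:y1,x0:x1]=(i[y0:y1,x0:x1].min(2)>70)
    k,l,ss,ce=cv2.connectedComponentsWithStats(m);j=1+ss[1:,4].argmax();pts=np.argwhere(l==j)[:,::-1].astype(np.float32)
    r=cv2.minAreaRect(pts);b=cv2.boxPoints(r);W=np.array([ray(n,*p,.013)[:2] for p in b]);print(n,ss[j],r,"centre",ray(n,*r[0],.015),"corners",W.round(3).tolist())
E
```

```text
13.625 [ 0.512174   -0.00364708  0.25883082] [-179.89786509   -0.19738577  -40.1757668 ] [-1.39490329e+01 -2.04612757e+00  9.84753116e+01  4.42076610e-03
  8.33486148e+01  1.16226054e+02] [ 0.20701915 -0.31667971  0.38404401] 1.0026919382820556
pred side top [275.49740118 229.22099769] wrist [271.71921605 178.43973715]
side 105 [269.07326007 259.68986569] [ 229  225   73   67 1638] [0.4996269  0.11669195 0.11      ]
wrist 159 [249.87069721 176.39529353] [ 152  122  160  118 7989] [0.54943116 0.01110833 0.11      ]
top [187 210  19  50 286] ((195.69068908691406, 234.68087768554688), (7.024964809417725, 49.52024459838867), 14.67639446258545) centre [0.47788398 0.29409694 0.015     ] corners [[0.386, 0.334], [0.579, 0.282], [0.571, 0.254], [0.378, 0.307]]
side [219 309  63  49 559] ((249.525634765625, 333.1367492675781), (71.82354736328125, 10.188629150390625), 36.689720153808594) centre [0.47455267 0.28963962 0.015     ] corners [[0.576, 0.277], [0.575, 0.247], [0.381, 0.299], [0.386, 0.326]]
```

Bar: centre (0.477,0.293), yaw -15°, length 200 ✓. The canister has been released. Plan: grip the bar 50 mm off-centre, hold it along the lever's plane (tool yaw 72°), and push end-on from behind the lever with the gripper 150 mm back. I rise clear of the lever tip (z 0.242) and go to look at the bar.

>>> {"fn": "step_arm", "kwargs": {
  "deltas": [
    [-20,0,50,5,-1],
    [-50,20,90,10,-1],
    [-80,75,90,15,-1],
    [-92,135,90,20,-1],
    [-92,195,90,25,-1]
  ]
}}

```text
t: 14.4
ee_pos: [0.4183, 0.1932, 0.3446]
tcp_rot: [180.0, 0.0, -15.1]
contact_force: [0.8, -0.8, -0.2]
finger_gap: 0.99
```

>>> {"fn": "step_arm", "kwargs": {
  "deltas": [
    [0,50,-20,0,-1],
    [0,95,-40,0,-1],
    [0,118,-50,0,-1],
    [0,118,-50,0,-1],
    [0,118,-50,0,-1]
  ]
}}

```text
t: 15.02
ee_pos: [0.4194, 0.309, 0.2949]
tcp_rot: [180.0, 0.0, -15.2]
contact_force: [0.2, -0.4, -0.2]
finger_gap: 0.998
```

```bash
python3 - <<'E'
from h import *
st=state();print(st["t"],st["ee_pos"],st["tcp_rot"],st["contact_force"])
c=get_calibration("wrist");w=get_image("wrist");cv2.imwrite("pics/w7.png",w)
a=np.radians(-15)
for d in(.1,0,-.1):print(d,proj("wrist",[.477+d*np.cos(a),.293+d*np.sin(a),.026],c))
print("bottle",ray("top",203,172,.17),ray("side",175,253,.17))
s=cv2.imread("pics/s6.png")
cv2.imwrite("pics/c7.png",np.hstack([cv2.resize(w,(500,375)),cv2.resize(s[195:295,220:300],(300,375),interpolation=cv2.INTER_CUBIC)]))
E
```

```text
15.025 [0.41941017 0.30896385 0.29490584] [ 1.79956812e+02  2.12506011e-02 -1.52060966e+01] [ 0.18032029 -0.3701337  -0.22204709]
0.1 [284.74789327  43.09513812]
0 [285.08942227 128.06906619]
-0.1 [285.38521546 201.66372425]
bottle [0.70324881 0.23449591 0.17      ] [0.70508832 0.2486759  0.17      ]
```

View pics/c7.png

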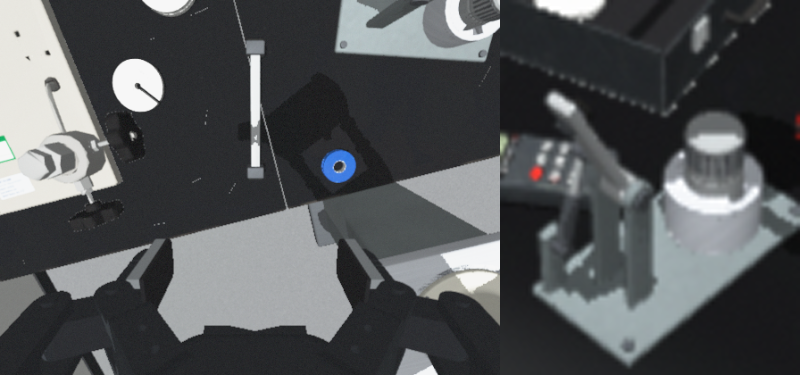

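Bar's ends are at rows 44.5/200 (predicted 43/202), column 286 (285): the bar measurement is confirmed. The canister stands in the socket and the lever is open. I descend onto the bar 50 mm from its centre.

>>> {"fn": "step_arm", "kwargs": {
  "deltas": [
    [45,-13,-30,0,-1],
    [90,-25,-80,0,-1],
    [106,-30,-140,0,-1],
    [106,-30,-200,0,-1],
    [106,-30,-255,0,-1]
  ],
  "grip_force": 40
}}

```text
t: 15.7
ee_pos: [0.5262, 0.2781, 0.0387]
tcp_rot: [-180.0, -0.0, -15.3]
contact_force: [0.7, -0.6, -0.6]
finger_gap: 0.998
```

>>> {"fn": "step_arm", "kwargs": {
  "deltas": [
    [0,0,-15,0,-1],
    [0,0,-30,0,-1],
    [0,0,-42,0,-1],
    [0,0,-42,0,-0.3],
    [0,0,-42,0,0.2]
  ]
}}

```text
t: 16.32
ee_pos: [0.5264, 0.2799, -0.0006]
tcp_rot: [-179.9, -0.1, -15.2]
contact_force: [0.4, 0.2, -0.0]
finger_gap: 0.604
```

>>> {"fn": "step_arm", "kwargs": {
  "deltas": [
    [0,0,0,0,0.4],
    [0,0,0,0,0.6],
    [0,0,0,0,0.8],
    [0,0,0,0,1],
    [0,0,0,0,1]
  ]
}}

```text
t: 16.95
ee_pos: [0.5257, 0.2797, -0.0013]
tcp_rot: [-180.0, -0.0, -15.2]
contact_force: [-1.2, -0.3, 5.7]
finger_gap: 0.146
```

Gripped rod (12–14 mm), but shallow. I re-open slightly, lower 5 mm, and grip firmly.

>>> {"fn": "step_arm", "kwargs": {
  "deltas": [
    [0,0,0,0,0.3],
    [0,0,0,0,0.3],
    [0,0,-5,0,0.3],
    [0,0,-5,0,0.3],
    [0,0,-5,0,1]
  ],
  "grip_force": 110
}}

```text
t: 17.58
ee_pos: [0.5252, 0.2795, -0.0071]
tcp_rot: [180.0, 0.0, -15.2]
contact_force: [-3.1, -3.4, 14.4]
finger_gap: 0.151
```

>>> {"fn": "step_arm", "kwargs": {
  "deltas": [
    [0,0,0,0,1],
    [0,0,0,0,1],
    [0,0,0,0,1],
    [0,0,20,0,1],
    [0,0,60,0,1]
  ]
}}

```text
t: 18.2
ee_pos: [0.5237, 0.279, 0.0525]
tcp_rot: [179.9, 0.2, -15.2]
contact_force: [1.2, 0.0, -1.9]
finger_gap: 0.124
```

Bar held and lifted. I swing to the standoff behind the lever (0.641,0.329), TCP z 0.185, turning to yaw 72.2°.

>>> {"fn": "step_arm", "kwargs": {
  "deltas": [
    [10,5,50,8,1],
    [40,20,95,16,1],
    [75,35,132,25,1],
    [116,50,132,34,1],
    [116,50,132,43,1]
  ]
}}

```text
t: 18.82
ee_pos: [0.6434, 0.3299, 0.1849]
tcp_rot: [180.0, -0.1, 28.1]
contact_force: [-0.2, -0.2, -2.7]
finger_gap: 0.126
```

>>> {"fn": "step_arm", "kwargs": {
  "deltas": [
    [0,0,0,10,1],
    [0,0,0,20,1],
    [0,0,0,30,1],
    [0,0,0,40,1],
    [0,0,0,44.4,1]
  ]
}}

```text
t: 19.45
ee_pos: [0.6412, 0.3296, 0.1859]
tcp_rot: [180.0, -0.0, 72.4]
contact_force: [-0.7, -0.7, -2.3]
finger_gap: 0.125
```

>>> {"fn": "step_arm", "kwargs": {
  "deltas": [
    [0,0,0,0,1],
    [0,0,0,0,1],
    [0,0,0,0,1],
    [0,0,0,0,1],
    [0,0,0,0,1]
  ]
}}

```text
t: 20.08
ee_pos: [0.6413, 0.3296, 0.1851]
tcp_rot: [-180.0, 0.0, 72.2]
contact_force: [0.0, -0.3, -2.4]
finger_gap: 0.124
```

```bash
python3 - <<'E'
from h import *
st=state();print(st)
t=get_image("top");s=get_image("side");cv2.imwrite("pics/t8.png",t);cv2.imwrite("pics/s8.png",s)
a=np.radians(72.2);T=np.array(st["ee_pos"]);u=np.array([np.cos(a),np.sin(a),0])
F=T-.15*u+[0,0,.020];B=T+.05*u+[0,0,.02]
for n in("top","side"):print(n,"front",proj(n,F),"back",proj(n,B))
cv2.imwrite("pics/c8.png",np.hstack([cv2.resize(s[190:310,160:300],(700,600),interpolation=cv2.INTER_CUBIC)]))
E
```

```text
{'t': 20.075, 'q': array([1.76254917e+01, 3.19403109e+01, 6.62474058e+01, 4.73246070e-04,
       8.18168933e+01, 3.54206974e+01]), 'joint_velocities': array([ 4.82035621e-03,  4.69173524e-05,  8.05579224e-02,  3.91936109e-03,
        1.49170111e-02, -1.16391221e-01]), 'joint_torque': array([ 1.04338204e-03, -5.67899036e+01, -3.47119653e+01, -9.90149402e-02,
        7.30150100e-02,  2.54207254e-03]), 'ee_pos': array([0.64134042, 0.32956782, 0.18506361]), 'tcp_rot': array([-1.79995972e+02,  2.29010208e-03,  7.22047270e+01]), 'contact_force': array([ 0.03556719, -0.33924173, -2.3665536 ]), 'wrist_torque': array([ 0.15297477,  0.00035377, -0.03286003]), 'finger_gap': 0.12431667839795082}
top front [214.71887717 199.03795311] back [161.92824427 183.69781633]
side front [223.44527982 240.50465486] back [157.07858359 286.13051833]
```

Pose is as planned. I push along the lever's plane (-0.306,-0.952), contact expected after about 50 mm.

>>> {"fn": "step_arm", "kwargs": {
  "deltas": [
    [-4.6,-14.3,0,0,1],
    [-9.2,-28.6,0,0,1],
    [-13.8,-42.8,0,0,1],
    [-16.8,-52.4,0,0,1],
    [-19.9,-61.9,0,0,1]
  ]
}}

```text
t: 20.8
ee_pos: [0.6218, 0.2683, 0.1859]
tcp_rot: [179.9, -0.2, 72.2]
contact_force: [1.5, 5.0, -0.9]
finger_gap: 0.127
```

```bash
python3 - <<'E'
from h import *
st=state();print(st["t"],st["ee_pos"],st["contact_force"],st["wrist_torque"])
s=get_image("side");cv2.imwrite("pics/s9.png",s)
d=cv2.absdiff(s,cv2.imread("pics/s8.png")).max(2);ys,xs=np.where(d[200:285,225:265]>60);print(len(xs),xs.min()+225 if len(xs) else 0,xs.max()+225 if len(xs) else 0,ys.min()+200 if len(xs) else 0,ys.max()+200 if len(xs) else 0)
E
```

```text
20.8 [0.6217993  0.26834432 0.18590069] [ 1.47643415  4.97670259 -0.88901079] [ 0.6873357  -0.2508815  -0.01959802]
370 225 264 213 284
```

Contact: about 5 N against the bar, straight along the lever plane. I push on through the dead point.

>>> {"fn": "step_arm", "kwargs": {
  "deltas": [
    [-3.7,-11.4,0,0,1],
    [-7.3,-22.8,0,0,1],
    [-11,-34.3,0,0,1],
    [-14.7,-45.7,0,0,1],
    [-17.1,-53.3,0,0,1]
  ]
}}

```text
t: 21.48
ee_pos: [0.6038, 0.213, 0.1846]
tcp_rot: [-179.9, 0.1, 72.2]
contact_force: [1.2, 1.0, -2.6]
finger_gap: 0.126
```

>>> {"fn": "step_arm", "kwargs": {
  "deltas": [
    [-2.4,-7.6,0,0,1],
    [-4.9,-15.2,0,0,1],
    [-7.3,-22.8,0,0,1],
    [-9.2,-28.6,0,0,1],
    [-9.2,-28.6,0,0,1]
  ]
}}

```text
t: 22.1
ee_pos: [0.5951, 0.1853, 0.1851]
tcp_rot: [-180.0, 0.0, 72.2]
contact_force: [-0.9, -0.9, -2.6]
finger_gap: 0.124
```

Force is gone, so the lever should have snapped over. I retreat straight back, then take the check picture (my last).

>>> {"fn": "step_arm", "kwargs": {
  "deltas": [
    [9,29,0,0,1],
    [18,57,0,0,1],
    [27,86,0,0,1],
    [37,115,0,0,1],
    [46,144,0,0,1]
  ]
}}

```text
t: 22.72
ee_pos: [0.6414, 0.331, 0.185]
tcp_rot: [180.0, -0.0, 72.2]
contact_force: [0.5, -1.0, -3.0]
finger_gap: 0.128
```

```bash
python3 - <<'E'
from h import *
st=state();print(st["t"],st["ee_pos"],st["tcp_rot"],st["contact_force"],st["wrist_torque"])
s=get_image("side");t=get_image("top");cv2.imwrite("pics/s10.png",s);cv2.imwrite("pics/t10.png",t)
cv2.imwrite("pics/c10.png",np.hstack([cv2.resize(s[180:320,130:305],(500,400),interpolation=cv2.INTER_CUBIC),cv2.resize(t[180:250,220:290],(300,400))]))
a=np.radians(-17.8)
def S(x,y,z):return [.5338+x*np.cos(a)-y*np.sin(a),-.004+x*np.sin(a)+y*np.cos(a),z]
for n,x0,y0,f in(("side",130,180,500/175),("top",220,180,300/70)):
  for nm,p in(("pivot",S(0,.105,.124)),("foot",S(0,0,.124)),("end",S(0,-.025,.124))):print(n,nm,(proj(n,p)-[x0,y0])*f)
E
```

```text
22.725 [0.64142921 0.33098698 0.18495455] [ 1.79997246e+02 -4.72053838e-03  7.22297659e+01] [ 0.53990966 -0.95495752 -2.95631068] [ 0.1366365  -0.068554   -0.00653731]
side pivot [344.99848393 182.93977152]
side foot [416.12272232 130.70325326]
side end [431.97132626 119.06339731]
top pivot [ 93.74225086 123.97518964]
top foot [206.848212   156.85074903]
top end [233.81217324 164.68813708]
```

View pics/c10.png

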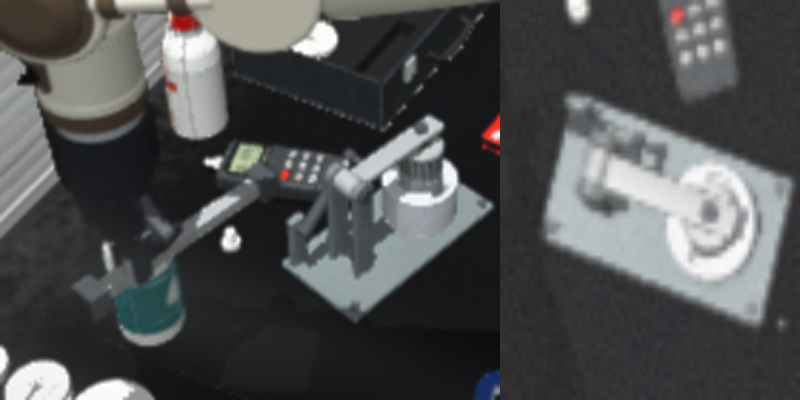

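The lever lies over the canister (end at (435,125) against the predicted (432,119) for level), and the bar is still level in the grip. I swing back and lay the bar where it was.

>>> {"fn": "step_arm", "kwargs": {
  "deltas": [
    [0,0,0,-10,1],
    [0,0,0,-20,1],
    [0,0,0,-30,1],
    [0,0,0,-40,1],
    [0,0,0,-50,1]
  ]
}}

```text
t: 23.45
ee_pos: [0.6411, 0.3291, 0.185]
tcp_rot: [180.0, 0.0, 21.9]
contact_force: [-0.3, -0.3, -1.9]
finger_gap: 0.124
```

>>> {"fn": "step_arm", "kwargs": {
  "deltas": [
    [-25,-10,0,-9,1],
    [-50,-20,0,-18,1],
    [-80,-35,-20,-27,1],
    [-116,-50,-60,-36,1],
    [-116,-50,-110,-37.4,1]
  ]
}}

```text
t: 24.08
ee_pos: [0.5227, 0.2785, 0.0743]
tcp_rot: [179.9, 0.0, -15.3]
contact_force: [1.5, 0.1, -3.2]
finger_gap: 0.13
```

>>> {"fn": "step_arm", "kwargs": {
  "deltas": [
    [0,0,-25,0,1],
    [0,0,-45,0,1],
    [0,0,-60,0,1],
    [0,0,-68,0,1],
    [0,0,-72,0,1]
  ]
}}

```text
t: 24.7
ee_pos: [0.5257, 0.2799, 0.0033]
tcp_rot: [-180.0, -0.0, -15.2]
contact_force: [-0.5, -0.3, -2.3]
finger_gap: 0.126
```

Down the last 10 mm gently.

>>> {"fn": "step_arm", "kwargs": {
  "deltas": [
    [0,0,-3,0,1],
    [0,0,-6,0,1],
    [0,0,-8,0,1],
    [0,0,-10,0,1],
    [0,0,-10,0,1]
  ],
  "grip_force": 40
}}

```text
t: 25.32
ee_pos: [0.5254, 0.2798, -0.0067]
tcp_rot: [-180.0, -0.0, -15.2]
contact_force: [-0.5, -0.0, -0.6]
finger_gap: 0.128
```

Weight is taken by the bench at the original height. I open slowly, then rise.

>>> {"fn": "step_arm", "kwargs": {
  "deltas": [
    [0,0,-1,0,0.6],
    [0,0,-1,0,0.3],
    [0,0,0,0,-0.2],
    [0,0,0,0,-1],
    [0,0,0,0,-1]
  ]
}}

```text
t: 25.95
ee_pos: [0.5253, 0.2798, -0.0068]
tcp_rot: [-180.0, -0.0, -15.2]
contact_force: [-0.5, 0.3, 0.3]
finger_gap: 0.966
```

>>> {"fn": "step_arm", "kwargs": {
  "deltas": [
    [0,0,15,0,-1],
    [0,0,60,0,-1],
    [-30,0,120,0,-1],
    [-70,8,180,0,-1],
    [-106,30,240,0,-1]
  ]
}}

```text
t: 26.58
ee_pos: [0.4309, 0.3028, 0.2153]
tcp_rot: [-179.9, -0.1, -15.3]
contact_force: [0.3, -0.1, 0.3]
finger_gap: 0.997
```

>>> {"fn": "step_arm", "kwargs": {
  "deltas": [
    [0,0,30,0,-1],
    [0,0,60,0,-1],
    [0,0,60,0,-1],
    [0,0,60,0,-1],
    [0,0,60,0,-1]
  ]
}}

```text
t: 27.2
ee_pos: [0.431, 0.3026, 0.2708]
tcp_rot: [179.9, 0.1, -15.2]
contact_force: [-0.6, -1.0, 0.7]
finger_gap: 1.003
```

```bash
python3 - <<'E'
from h import *
st=state();print(st["t"],st["ee_pos"],st["contact_force"])
s=get_image("side");w=get_image("wrist");c=get_calibration("wrist")
s0=cv2.imread("pics/side0.png");sl=cv2.imread("pics/s10.png");print("lever region diff vs s10",cv2.absdiff(s,sl)[205:290,232:300].mean())
# bar in wrist
a=np.radians(-15.2)
for z in(.013,):
  P=[proj("wrist",[.477+d*np.cos(a),.2925+d*np.sin(a),.02],c) for d in(-.1,0,.1)];print(np.round(P,1))
x0,x1=int(P[1][0]-40),int(P[1][0]+40);y0,y1=max(0,int(P[2][1])-20),int(P[0][1])+20
m=np.zeros(w.shape[:2],np.uint8);m[y0:y1,x0:x1]=w[y0:y1,x0:x1].min(2)>70
k,l,ss,ce=cv2.connectedComponentsWithStats(m);j=1+ss[1:,4].argmax();print(ss[j],cv2.minAreaRect(np.argwhere(l==j)[:,::-1].astype(np.float32)))
m=np.zeros(s.shape[:2],np.uint8);m[305:365,215:290]=s[305:365,215:290].min(2)>70
k,l,ss,ce=cv2.connectedComponentsWithStats(m);j=1+ss[1:,4].argmax();print(ss[j],cv2.minAreaRect(np.argwhere(l==j)[:,::-1].astype(np.float32)))
for (x,y,X,Y) in[(165,245,200,305),(295,305,320,332),(295,210,322,235),(325,218,342,238),(185,180,212,230)]:print(cv2.absdiff(s,s0)[y:Y,x:X].mean().round(1))
E
```

```text
27.2 [0.43104921 0.30263051 0.27079769] [-0.55219261 -1.03996881  0.68105941]
lever region diff vs s10 29.409688581314878
[[283.2 214. ]
 [283.1 138.9]
 [282.9  51.6]]
[ 264   31   54  202 2500] ((283.13690185546875, 132.50405883789062), (206.31787109375, 40.7591552734375), 82.23483276367188)
[219 309  63  49 542] ((249.46456909179688, 333.21868896484375), (71.82354736328125, 9.984227180480957), 36.689720153808594)
0.5
3.2
0.5
0.5
0.4
```

Bar in side view is at exactly its original place (249.5,333.2 against 249.5,333.1), and the bystanders are unchanged. The lever region differs, most likely because the arm hides it, so I clear the view and compare again.

>>> {"fn": "step_arm", "kwargs": {
  "deltas": [
    [-20,-50,0,0,-1],
    [-40,-100,0,0,-1],
    [-60,-150,0,0,-1],
    [-70,-205,0,0,-1],
    [-80,-260,0,0,-1]
  ]
}}

```text
t: 27.92
ee_pos: [0.351, 0.0417, 0.2719]
tcp_rot: [180.0, 0.0, -15.1]
contact_force: [1.8, 0.0, -0.0]
finger_gap: 0.998
```

>>> {"fn": "step_arm", "kwargs": {
  "deltas": [
    [0,0,0,0,-1],
    [0,0,0,0,-1],
    [0,0,0,0,-1],
    [0,0,0,0,-1],
    [0,0,0,0,-1]
  ]
}}

```text
t: 28.55
ee_pos: [0.3518, 0.0437, 0.2723]
tcp_rot: [-180.0, 0.0, -15.1]
contact_force: [-0.5, 0.7, 0.6]
finger_gap: 0.997
```

```bash
python3 - <<'E'
from h import *
st=state();print(st["t"],st["ee_pos"],st["contact_force"])
s=get_image("side");sl=cv2.imread("pics/s10.png");s6=cv2.imread("pics/s6.png")
r=np.s_[205:290,255:300]
print("lever diff vs snapped",cv2.absdiff(s,sl)[r].mean(),"vs open",cv2.absdiff(s,s6)[r].mean())
m=np.zeros(s.shape[:2],np.uint8);m[305:365,215:290]=s[305:365,215:290].min(2)>70
k,l,ss,ce=cv2.connectedComponentsWithStats(m);j=1+ss[1:,4].argmax();print(cv2.minAreaRect(np.argwhere(l==j)[:,::-1].astype(np.float32)))
E
```

```text
28.55 [0.35180609 0.04365649 0.27233312] [-0.51135436  0.68263787  0.62508556]
lever diff vs snapped 12.519477124183007 vs open 21.739607843137254
((249.46002197265625, 333.2200012207031), (71.80000305175781, 10.600000381469727), 36.869895935058594)
```

```bash
python3 - <<'E'
from h import *
s=get_image("side");r=np.s_[212:262,240:290]
g=lambda i:cv2.Canny(cv2.cvtColor(i,cv2.COLOR_BGR2GRAY),40,110)[r]>0
f=g(s)
for n in("s10","s6"):
    e=g(cv2.imread(f"pics/{n}.png"));d=cv2.dilate(e.astype(np.uint8),np.ones((3,3)))>0
    print(n,"edges now explained",(f&d).sum()/f.sum(),"NCC",cv2.matchTemplate(s[r],cv2.imread(f"pics/{n}.png")[r],cv2.TM_CCOEFF_NORMED)[0,0])
p=proj("side",[.566,.096,.124]);q=proj("side",[.534,-.004,.129])
print("lever line brightness (B,G,R min):",[int(s[int(round((p+(q-p)*k)[1])),int(round((p+(q-p)*k)[0]))].min()) for k in np.linspace(0,1.2,9)])
E
```

```text
s10 edges now explained 0.9754816112084063 NCC 0.9983196
s6 edges now explained 0.8388791593695272 NCC 0.6725879
lever line brightness (B,G,R min): [226, 203, 224, 224, 223, 221, 223, 112, 179]
```

The lever region now matches the snapped-down picture (NCC 0.998, against 0.67 for open). Handing in.

```bash
python3 -c "
from plant import *
print(job_done())"
```

```text
the job is handed in; nothing more can be done
None
```

I seated the canister in the socket, pushed the lever over its dead point with the bar alone, laid the bar back on the bench, and handed the job in at about 29 s of the 72 s. `job_done()` gives no verdict, so success rests on the checks below.

- **Canister:** I twisted the middle-sized canister 74° clockwise. It dropped 8.7 mm (9 mm expected) until the upward force rose to 33–38 N, so it bottomed out. After that I checked its position only by eye, in the pictures.
- **Lever:** the push force disappeared past the dead point. The picture taken then shows the lever lying level on the canister, and the last image matches that picture (correlation 0.998, against 0.67 with the lever open). The gripper stayed about 150 mm behind the bar's pushing end. I had no direct contact reading between gripper and lever.
- **Bar:** its outline in the side view is back within 0.1 px of where it started, so I take it to be flat and still.
- **Bystanders:** in the side view, the areas I took for bystanders looked unchanged, apart from a slight change in brightness round the tape, probably shadow. I did not measure the bystanders one by one.
- **Touching at hand-in:** the arm stood clear with the gripper empty.

**What disagreed or failed:**
- **First grasp:** it failed. The fingertips measured about 14 mm behind the TCP when nearly shut, not 17 mm ahead as the text says. They closed on the canister's top with 39 N, close to the 40 N limit. It tilted but stood upright again, and I grasped about 37 mm lower.
- **Side camera:** it differed from the other views by 3–5 mm, so I relied on the top and wrist cameras for positions.

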